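# Oil the grinder guard's sagging bolt and hold its gate ajar

## Robot

A 7-joint arm with a two-finger parallel gripper is mounted at the origin on the work surface. World frame = base frame: x ahead of the robot, y to its left, z up, the work surface at z = 0. Lengths are in m, angles in rad, forces in N, time in s.
With the tool pointing down it reaches from about 0.4 to 0.85 m from the base axis. Payload 10.4 kg.
Tool frame: the origin (TCP) lies between the finger pads; the fingertips stand ahead of it and the grasp point (between the pads) lies 5 mm behind it (manip.tip_extent is the z of the fingertips in the tool frame, in m); z points along the fingers, y is the line along which they close (so a half turn about z gives the same grasp; the last joint's range is limited). The gripper opens to 85 mm and grips with 20 to 120 N. Pads are 22 mm wide; open, the fingers measure 114 mm over their backs; the gripper's body (76 mm by 85 mm) begins 54 mm behind the grasp point. The pads swing forward as they close: fully open they stand 13 mm farther back than shut.
Start: joints at [-1.134, 0.332, -0.065, 1.46, 0.022, 1.35, -0.088], TCP at [0.277, 0.56, 0.245] pointing down, gripper open.
Joint ranges: [-2.6, 2.6], [-0.5, 2.12], [-1.47, 1.34], [0.16, 2.42], [-1.27, 4.41], [0.06, 2.06], [-2.6, 2.6]. Speed limits (rad/s): [2.22, 2.22, 2.79, 2.79, 3.14, 3.14, 3.14].

## Interface

Orientations are given as a unit quaternion [x, y, z, w].
In Python, from workcell import status, viewer, manip gives the robot as it stands.
- The arm moves only by the tool play_rows, never from a script. Its argument "plan" is one flat list of numbers, 7 for each row, row after row: the turn, a rotation vector about the tool's x, y, z in degrees, then the shift along the tool's x, y, z in m, then the opening, from 0 (shut) to 1 (fully open). In form: [ax, ay, az, dx, dy, dz, grip, ax, ay, az, dx, dy, dz, grip, ...]. A call has 1 to 20 rows; each row is the pose to reach, as a shift and turn from the pose commanded when the call began, along the tool's axes at that moment; what a row does not reach only later rows make up. A row lasts 1/8 s, in which the tool goes at most 62.5 mm and 10.7 degrees, less where a joint would pass 70% of its speed; a pose out of reach is approached as far as the arm can. A call with a gripper value outside its range is refused whole. The fingers move at their own pace and stop on an object; "squeeze" is the grip in N (left out, the last holds). Time passes only in rows, so rows that repeat a pose let the fingers close. It gives the time, the measured TCP pose, the force, the opening and the grip force at its end, in the units of the state.
- status.get_obs(): the state, without advancing time (a new reading comes with each control period).
- viewer.camera(name): name is "side" or "top"; returns the picture (480x640x3 uint8, red, green, blue); there is no depth.
- viewer.camera_model(name): a dict with "fx", "fy", "cx", "cy" (pixels), "D" ([k1, k2, p1, p2, k3] as OpenCV has them; the pictures are not rectified), "R" (3x3) and "t" (3): a world point X has camera coordinates R X + t. Camera axes: x right, y down, z forward; pixel columns grow to the right and rows downward; lengths in m; the calibration is good to about 2 mm. A picture is of the moment at which its call begins. camera_model takes no time and is no camera call.
- manip.hand_in(): hands the job in; it is judged then, once.
The state is a dict: "clock": time; "joint_pos": joint angles; "joint_velocities": joint speeds; "tau": joint torques, N m; "position": TCP position; "ee_rot": TCP orientation; "ft_force": force on the tool from outside, world axes, zero at the start; "torque": the same for the moment, N m; "grip_width": opening from 0.0 (shut) to 1.0 (fully open); "grasp_force": force on a finger pad.
Only numpy, scipy, OpenCV 4.12 (cv2) and the standard library are available. Lean on these libraries where they do the work, as an engineer would, in place of code of your own. Each camera call takes 0.05 s, during which the arm holds its last target. There are 200 camera calls.

## Task

Give the stuck bolt of the grinder guard some oil: push the red cap of the clamped oil can right down and let it spring back up. Then take the bolt's upright red handle, lift the sagging bolt so that its nose rides over the bent lip of the keeper while you draw it back towards the hinge, without forcing it against the keeper, and pull the gate open towards you by the same handle until its free edge stands about 10 cm from its post. Finish still gripping the handle, with the bolt drawn back and the gate held steady there against its closing spring, and leave the other things on the bench where they are.

Things in the scene. Friction and masses are not known exactly. Their poses are not given: they have to be found in the camera images.
- guard: Fixed open-topped fence round a bench grinder: yellow steel posts 200 mm high, dark mesh, 370 mm wide, 270 mm deep. Origin on the bench under the middle of the closed gate; x points into the fence (the gate opens to -x), y towards the hinge, z up. Of its front only the bolt's handle stands higher than 216 mm.
- gate (a joint): Blue framed mesh gate in the guard's front, 300 mm wide, 20 mm thick, 200 mm high, hinged about a vertical axis at gate_hinge. 0 = shut; grows (rad) to 0.9 as its free edge swings out to the guard's -x; its free edge is 100 mm out at 0.335 rad. A spring pulls it shut with 0.3 N m when shut, about 0.64 N m at that opening.
- gate_hinge (a point): Fixed point on the vertical hinge axis of the gate, at the gate's top (200 mm high), 150 mm to the guard's +y of its origin. Axes as the guard.
- gate_edge (a point): Top of the gate's free edge, 300 mm from the hinge axis. Axes turn with the gate.
- bolt: Steel bolt on the gate's outer face: a rod 12 mm thick, 240 mm long, 32 mm out from the gate's middle plane, its axis 175 mm above the bench when down. It slides along the gate and can rise 22 mm in tall guide staples, where it sags by its weight (3 to 4 N). Carries the red handle and the nose. Origin on the rod's axis at the handle's foot; y along the rod towards the hinge; z up.
- bolt_handle (a point): Middle of the grip of the bolt's upright red handle, on its axis: a round post 18 mm thick, its top 22 mm above this point, which is 60 mm above the rod's axis (235 mm above the bench when the bolt is down). Free above 216 mm all round; gripped from above at any yaw. Axes as the bolt.
- bolt_nose (a point): Middle of the underside of the downturned nose at the rod's free end: 8 mm thick along the rod, 10 mm wide, reaching 24 mm below the rod's axis, 104 mm from the handle's axis. Axes as the bolt.
- keeper_lip (a point): Top middle of the keeper's bent-up lip, 163 mm above the bench, 6 mm thick along the bolt. With the bolt shut and down the nose hangs behind it, 12 mm below the lip's top and about 8 mm from it; it passes when raised more than 12 mm, and is clear when drawn back 22 mm. Axes as the guard.
- keeper: Rusty brown keeper fixed to the post beside the gate's free edge: lip, floor, back, and a front plate 4 mm thick, 36 mm long, up to 216 mm high, which keeps the gate shut while the bolt is in it. Its origin is the guard's; see keeper_lip.
- bolt_pull (a joint): How far the bolt is drawn back along the gate towards the hinge, 0 (shut) to 0.050 m; at the start 0 to 4 mm. A spring pushes it shut with 2 N, 4.5 N when drawn fully.
- bolt_lift (a joint): How far the bolt is raised, 0 (sagging, as at the start) to 0.022 m; it falls back by its own weight.
- oil_can: Yellow aerosol can with a blue band, 53 mm in diameter, fixed upright in a grey cup on a screwed-down 85 mm plate. Origin under its middle on the bench, z up, x the way its red straw points.
- oil_cap_top (a point): Middle of the top of the can's red sprung cap, 28 mm in diameter, 192 mm above the bench when up. The thin red straw sticks out sideways from it.
- oil_cap (a joint): How far the can's cap is pressed down, 0 (up) to 0.006 m (fully down); a spring resists with 2 N at first, 5.5 N when down.
- cleaner: Loose bystander: white bottle with blue cap, 66 mm in diameter, 190 mm high, near the oil can. Origin under its middle.
- wrench: Loose bystander: steel wrench lying flat. Origin under its middle.
- screwdriver: Loose bystander: screwdriver lying flat. Origin under its middle.
- tape: Loose bystander: black ring of tape, 100 mm across, 24 mm high. Origin under its middle.
- jar: Loose bystander: amber jar, 72 mm in diameter, 85 mm high. Origin under its middle.
- mug: Loose bystander: blue mug, 82 mm in diameter, 95 mm high. Origin under its middle.
- hammer: Loose bystander: hammer lying flat. Origin under its middle.

How it is judged:
By the outcome, as a careful person would: the job done as asked, in the order asked, and still so for the second after the job is handed in, while the arm keeps its last pose, push and grip.
It also fails if it takes over 45 s, if anything falls off the work surface, if the arm or the gripper's body presses on something with over 40 N, if the wrist force passes 120 N, or if a joint passes its speed limit or range.

## Working session

There is one attempt and no reset: what is moved stays moved. The work goes in short steps, Python scripts to look and compute and a tool call to move; the robot and the scene stay as the last step left them, time stands still between calls to the robot, and variables do not carry over. Pictures are saved under pics/ and viewed, at most 10 in all, crops included, and the job is handed in when it is done.

Besides the shell and the picture viewer there is one more tool, called after "Call:" as name(argument=value, ...) on one line, values as JSON. play_rows: Moves the arm, as the interface text tells. Its arguments: {"type":"object","properties":{"plan":{"type":"array","items":{"type":"number"}},"squeeze":{"type":"number"}},"required":["plan"]}

```bash
mkdir -p pics
python3 - <<'E'
from workcell import status, viewer, manip
import cv2
o=status.get_obs()
for k in ("clock","position","ee_rot","ft_force","grip_width"): print(k,o[k])
print(manip.tip_extent)
for n in ("side","top"):
    cv2.imwrite(f"pics/{n}0.png",viewer.camera(n)[:,:,::-1]); print(viewer.camera_model(n))
E
```

```text
clock 0.0
position [0.27720201 0.55977229 0.24452181]
ee_rot [ 2.27857227e-01  9.73694295e-01 -6.98412209e-04 -1.27699810e-04]
ft_force [ 0.88891434  0.65632735 -0.48123346]
grip_width 1.0006207736977906
0.014
{'fx': 608.0108970855671, 'fy': 608.0108970855671, 'cx': 312.89985353145556, 'cy': 243.69743573356703, 'D': array([0.03288383, 0.        , 0.        , 0.        , 0.        ]), 'R': array([[-0.76987834, -0.63814262,  0.00783159],
       [-0.4567184 ,  0.5423474 , -0.70517204],
       [ 0.44575289, -0.54647351, -0.70899299]]), 't': array([0.39730878, 0.34568678, 1.61510932])}
{'fx': 589.0395118497834, 'fy': 589.0395118497834, 'cx': 318.00283835564227, 'cy': 244.6655558116605, 'D': array([-0.11126883,  0.        ,  0.        ,  0.        ,  0.        ]), 'R': array([[ 6.70311799e-02, -9.97750738e-01, -5.34230167e-04],
       [-9.73939325e-01, -6.53151779e-02, -2.17200643e-01],
       [ 2.16677209e-01,  1.50795232e-02, -9.76126834e-01]]), 't': array([-0.03719872,  0.5727299 ,  1.4592878 ])}
```

View pics/side0.png

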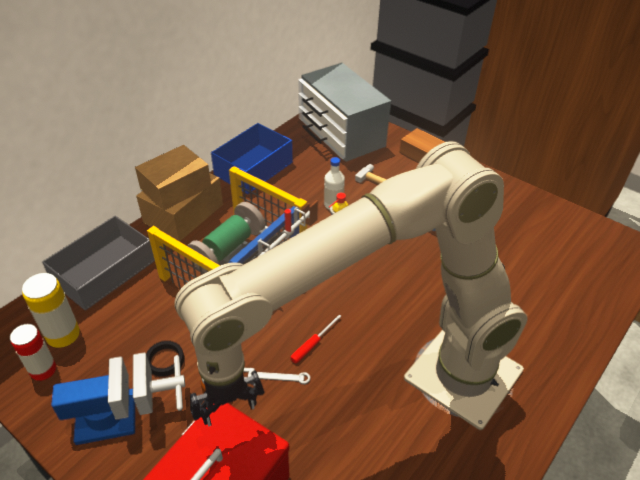

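View pics/top0.png

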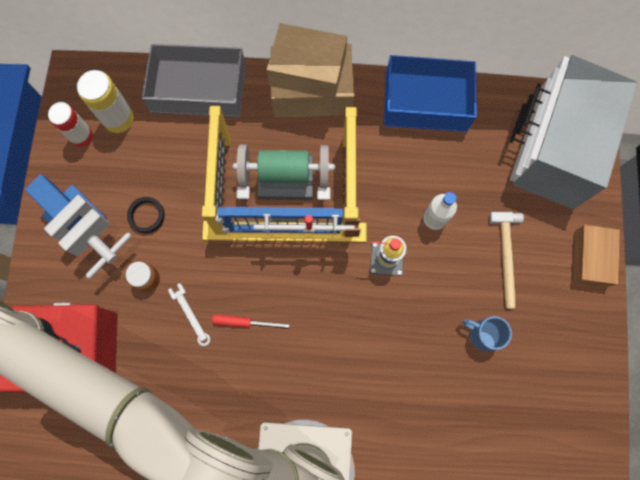

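Side: the grinder guard is partly hidden by the arm, with the red handle near (288,215), the can's cap near (341,197) and the cleaner at (334,180). Top: handle about (309,222), cap about (395,244), keeper about (352,232), gate rod from (255,227) to (355,227), hinge on the left. I'll measure these with masks and rays.

```bash
cat > h.py <<'E'
from workcell import status, viewer, manip
import cv2, numpy as np
from scipy.spatial.transform import Rotation as Ro
def ray(n,uv):
    m=viewer.camera_model(n);K=np.array([[m['fx'],0,m['cx']],[0,m['fy'],m['cy']],[0,0,1]])
    p=cv2.undistortPoints(np.array([[uv]],float),K,m['D'])[0,0]
    R=np.array(m['R']);return -R.T@m['t'],R.T@np.array([p[0],p[1],1])
def onz(n,uv,z):
    c,d=ray(n,uv);return c+d*(z-c[2])/d[2]
def tri(a,b):
    (c1,d1),(c2,d2)=ray('side',a),ray('top',b)
    s=np.linalg.lstsq(np.c_[d1,-d2],c2-c1,rcond=None)[0]
    p,q=c1+s[0]*d1,c2+s[1]*d2;return (p+q)/2,np.linalg.norm(p-q)
def proj(n,X):
    m=viewer.camera_model(n);K=np.array([[m['fx'],0,m['cx']],[0,m['fy'],m['cy']],[0,0,1]])
    return cv2.projectPoints(np.array([X],float),cv2.Rodrigues(np.array(m['R']))[0],np.array(m['t']),K,m['D'])[0][0,0]
def red(im,box):
    x0,y0,x1,y1=box;h=cv2.cvtColor(im,cv2.COLOR_RGB2HSV)[y0:y1,x0:x1]
    k=((h[...,0]<5)|(h[...,0]>174))&(h[...,1]>170)&(h[...,2]>110)
    n,l,s,c=cv2.connectedComponentsWithStats(k.astype(np.uint8))
    return [(s[i,:5]+[x0,y0,0,0,0],c[i]+[x0,y0]) for i in range(1,n) if s[i,4]>5]
E
python3 - <<'E'
from h import *
T=viewer.camera('top');S=viewer.camera('side')
print('top');[print(*r) for r in red(T,(200,180,440,290))]
print('side');[print(*r) for r in red(S,(260,170,370,240))]
a=cv2.resize(T[190:290,195:425],None,fx=3.4,fy=3.4,interpolation=cv2.INTER_CUBIC)
b=cv2.resize(S[160:280,220:380],None,fx=2,fy=2,interpolation=cv2.INTER_CUBIC)
c=np.zeros((a.shape[0]+b.shape[0],a.shape[1],3),np.uint8);c[:a.shape[0]]=a;c[a.shape[0]:,:b.shape[1]]=b
print(c.shape,a.shape);cv2.imwrite('pics/z1.png',c[:600,:800,::-1])
E
```

```text
top
[306 221   5   8  26] [308.38461538 224.53846154]
[391 246   6   4   7] [393.14285714 248.        ]
side
[337 193   9   9  68] [340.54411765 196.85294118]
[284 209   7  22  98] [287.41836735 219.1122449 ]
(580, 782, 3) (340, 782, 3)
```

View pics/z1.png

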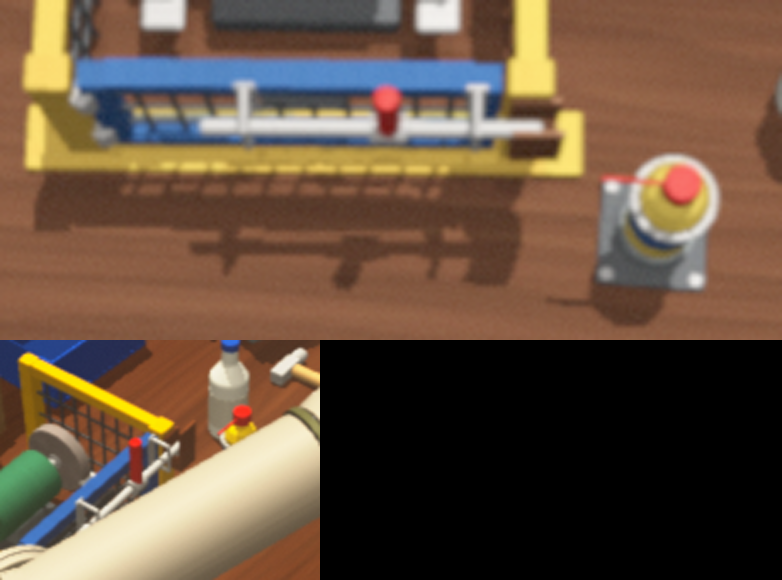

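The crop shows the handle top at about (308.8,218.8), the cap top at (395.9,244.1), and the rod from (253.8,227.1) to (355.3,227.6) in full top-picture pixels. The hinge is on the left and the keeper on the right.

Run:
```python
from h import *
np.set_printoptions(precision=4,suppress=True)
H=onz('top',(308.8,218.8),.257);C=onz('top',(395.9,244.1),.192)
print('H',H,'C',C)
print('tri cap',tri((340.5,195.5),(395.9,244.1)),'tri handle top',tri((287.4,211.5),(308.8,218.8)))
print('proj side H',proj('side',H),'C',proj('side',C))
a,b=onz('top',(253.8,227.1),.178),onz('top',(355.3,227.6),.178)
d=a-b;print('rod',a,b,np.linalg.norm(d),'yaw of +y dir',np.degrees(np.arctan2(-d[0],d[1])))
# gate top inner edge
a,b=onz('top',(195+78/3.4,190+60/3.4),.2),onz('top',(195+502/3.4,190+65/3.4),.2)
d=a-b;print('gate',a,b,np.linalg.norm(d),np.degrees(np.arctan2(-d[0],d[1])))
# base bar front edge on bench-ish
a,b=onz('top',(195+27/3.4,190+168/3.4),.01),onz('top',(195+582/3.4,190+175/3.4),.01)
d=a-b;print('base',a,b,np.linalg.norm(d),np.degrees(np.arctan2(-d[0],d[1])))
R=Ro.from_quat(status.get_obs()['ee_rot']).as_matrix();print(R)
```

```text
H [0.5895 0.0231 0.257 ] C [ 0.559  -0.1845  0.192 ]
tri cap (array([ 0.5606, -0.1839,  0.1908]), np.float64(0.003055134180262)) tri handle top (array([0.5909, 0.0234, 0.2521]), np.float64(0.0003399527990435213))
proj side H [287.881  210.3749] C [341.5553 195.4669]
rod [0.5812 0.1563 0.178 ] [ 0.5963 -0.0871  0.178 ] 0.24386956465192478 yaw of +y dir 3.53579261245159
gate [0.6179 0.2436 0.2   ] [ 0.6339 -0.0536  0.2   ] 0.29763547217232456 3.0803688332689654
base [0.5794 0.3123 0.01  ] [ 0.6031 -0.1262  0.01  ] 0.43913408737365356 3.090260858396244
[[-0.8962  0.4437 -0.0003]
 [ 0.4437  0.8962 -0.0007]
 [-0.     -0.0008 -1.    ]]
```

Call:
play_rows(plan=[0,0,0,0,0,-0.05,0,0,0,0,0,0,-0.085,0,0,0,5.1,-0.0365,-0.0338,-0.085,0,0,0,10.25,-0.073,-0.0677,-0.085,0,0,0,15.4,-0.1094,-0.1015,-0.085,0,0,0,20.5,-0.146,-0.1353,-0.085,0,0,0,25.6,-0.1824,-0.1691,-0.085,0,0,0,30.75,-0.219,-0.203,-0.085,0,0,0,35.9,-0.2554,-0.2368,-0.085,0,0,0,41,-0.2919,-0.2706,-0.085,0,0,0,46.1,-0.3283,-0.3044,-0.085,0,0,0,51.25,-0.3648,-0.3383,-0.085,0,0,0,56.4,-0.4013,-0.3721,-0.085,0,0,0,61.5,-0.4378,-0.4059,-0.085,0,0,0,66.6,-0.4743,-0.4397,-0.085,0,0,0,71.75,-0.5107,-0.4736,-0.085,0,0,0,76.9,-0.5472,-0.5074,-0.085,0,0,0,82,-0.5837,-0.5412,-0.085,0,0,0,82,-0.5837,-0.5412,-0.085,0])

```text
clock: 2.58
position: [0.5599, -0.1879, 0.3296]
ee_rot: [0.813, 0.583, -0.001, 0.001]
ft_force: [-1.2, -0.4, -0.2]
grip_width: -0.002
grasp_force: 0.0
```

```bash
cat >> h.py <<'E'
def rel(X,yaw_y=None):
    o=status.get_obs();R=Ro.from_quat(o['ee_rot']).as_matrix();print('t',o['clock'],'p',o['position'],'yaw_y',np.degrees(np.arctan2(R[1,1],R[0,1])),'F',o['ft_force'],'grip',o['grip_width'],o['grasp_force'])
    return R.T@(np.array(X)-o['position'])
E
python3 - <<'E'
from h import *
np.set_printoptions(precision=4,suppress=True)
print(rel([.560,-.1843,.207]))
T=viewer.camera('top');S=viewer.camera('side')
a=cv2.resize(T[170:300,290:490],None,fx=3,fy=3,interpolation=cv2.INTER_CUBIC)
b=cv2.resize(S[140:270,240:440],None,fx=3,fy=3,interpolation=cv2.INTER_CUBIC)[:, :]
cv2.imwrite('pics/z2.png',cv2.resize(np.vstack([a,b]),None,fx=.75,fy=.75)[:,:,::-1])
[print(*r) for r in red(S,(240,140,440,270))]
E
```

```text
t 2.575 p [ 0.5599 -0.1879  0.3296] yaw_y -18.732959447725733 F [-1.1631 -0.4002 -0.2475] grip -0.002061224875164124 0.0
[ 0.0038 -0.001   0.1225]
[337 193   9   9  67] [340.4776 196.8657]
[284 209   7  22 108] [287.3426 219.4167]
```

View pics/z2.png

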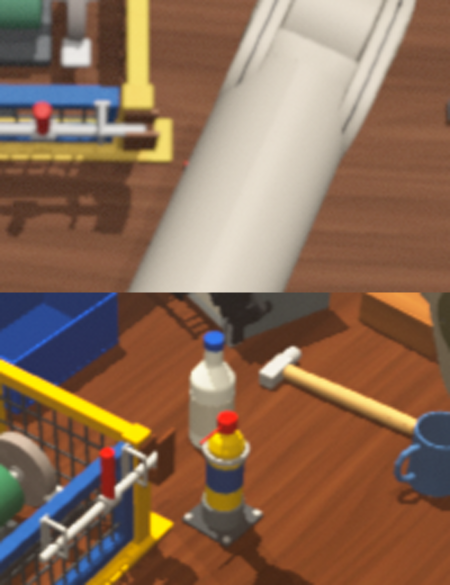

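The cap is clear of the other things in the side view, at about (340,197). Now I press it.

Call:
play_rows(plan=[0,0,0,0.0038,-0.001,0.05,0,0,0,0,0.0038,-0.001,0.1,0,0,0,0,0.0038,-0.001,0.118,0,0,0,0,0.0038,-0.001,0.122,0,0,0,0,0.0038,-0.001,0.126,0,0,0,0,0.0038,-0.001,0.129,0,0,0,0,0.0038,-0.001,0.131,0,0,0,0,0.0038,-0.001,0.131,0,0,0,0,0.0038,-0.001,0.131,0])

```text
clock: 3.8
position: [0.5614, -0.18, 0.2003]
ee_rot: [0.811, 0.585, 0.001, 0.001]
ft_force: [1.8, 0.6, 4.9]
grip_width: 0.001
grasp_force: 2.6
```

Call:
play_rows(plan=[0,0,0,0.003,0,0.001,0,0,0,0,0.003,0,0.002,0,0,0,0,0.003,0,0.002,0])

```text
clock: 4.18
position: [0.5616, -0.1799, 0.2]
ee_rot: [0.811, 0.584, 0.0, 0.002]
ft_force: [-5.9, -3.6, 18.9]
grip_width: 0.004
grasp_force: 9.8
```

Call:
play_rows(plan=[0,0,0,0,0,-0.01,0,0,0,0,0,0,-0.03,0,0,0,0,0,0,-0.08,0,0,0,0,0,0,-0.13,0,0,0,-5,0.04,-0.008,-0.13,0.3,0,0,-10,0.08,-0.015,-0.13,0.6,0,0,-15,0.12,-0.023,-0.13,0.8,0,0,-20,0.16,-0.031,-0.13,0.8,0,0,-22,0.2016,-0.039,-0.13,0.8,0,0,-22,0.2016,-0.039,-0.13,0.8,0,0,-22,0.2016,-0.039,-0.13,0.8])

```text
clock: 5.55
position: [0.5877, 0.0258, 0.3272]
ee_rot: [0.684, 0.729, -0.0, 0.0]
ft_force: [1.3, 0.3, 0.0]
grip_width: 0.799
grasp_force: 0.0
```

Run:
```python
from h import *
np.set_printoptions(precision=4,suppress=True)
print(rel([.590,.0233,.234]))
S=viewer.camera('side')
[print(*r) for r in red(S,(240,140,440,270))]
```

```text
t 5.55 p [0.5877 0.0258 0.3272] yaw_y 3.6122432462026257 F [1.3276 0.2712 0.0443] grip 0.7994681715404561 0.0
[-0.0025  0.0022  0.0932]
[337 193   9   9  69] [340.5942 196.7971]
[285 209   6  22 106] [287.2642 219.6321]
```

Call:
play_rows(plan=[0,0,0,-0.0025,0.002,0.05,0.8,0,0,0,-0.0025,0.002,0.085,0.8,0,0,0,-0.0025,0.002,0.093,0.8,0,0,0,-0.0025,0.002,0.093,0.5,0,0,0,-0.0025,0.002,0.093,0.2,0,0,0,-0.0025,0.002,0.093,0.05,0,0,0,-0.0025,0.002,0.093,0.05,0,0,0,-0.0025,0.002,0.093,0.05], squeeze=40)

```text
clock: 6.6
position: [0.5905, 0.024, 0.2358]
ee_rot: [0.684, 0.729, 0.001, 0.0]
ft_force: [-2.6, 0.2, 5.7]
grip_width: 0.2
grasp_force: 38.8
```

Run:
```python
from h import *
np.set_printoptions(precision=4,suppress=True)
print(rel([.590,.0233,.234]))
S=viewer.camera('side');T=viewer.camera('top')
a=cv2.resize(S[170:270,230:370],None,fx=5,fy=5,interpolation=cv2.INTER_CUBIC)
cv2.imwrite('pics/z3.png',a[:,:,::-1])
```

```text
t 6.6 p [0.5905 0.024  0.2358] yaw_y 3.649425188968149 F [-2.6388  0.2357  5.7368] grip 0.20001973557680092 38.84020507335663
[-0.0007 -0.0005  0.0018]
```

View pics/z3.png

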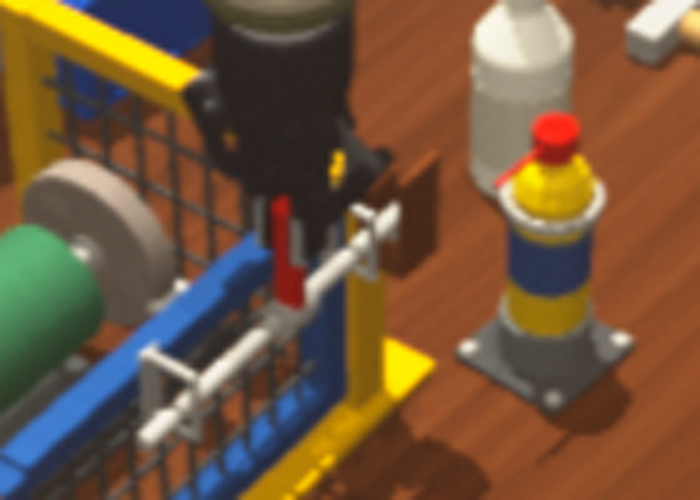

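The grip is on the handle (red post between the pads) and the cap is back up. Now I lift.

Call:
play_rows(plan=[0,0,0,0,0,-0.004,0.05,0,0,0,0,0,-0.008,0.05,0,0,0,0,0,-0.012,0.05,0,0,0,0,0,-0.016,0.05,0,0,0,0,0,-0.018,0.05,0,0,0,0,0,-0.018,0.05], squeeze=60)

```text
clock: 7.45
position: [0.59, 0.0241, 0.2524]
ee_rot: [0.684, 0.729, 0.0, 0.0]
ft_force: [-0.3, -1.0, -3.3]
grip_width: 0.194
grasp_force: 58.5
```

Run:
```python
from h import *
np.set_printoptions(precision=4,suppress=True)
rel([0,0,0])
S=viewer.camera('side')
a=cv2.resize(S[170:270,230:370],None,fx=5,fy=5,interpolation=cv2.INTER_CUBIC)
cv2.imwrite('pics/z4.png',a[:,:,::-1])
```

```text
t 7.45 p [0.59   0.0241 0.2524] yaw_y 3.6524340155249053 F [-0.2756 -1.017  -3.2997] grip 0.19404895424590216 58.52442383766174
```

View pics/z4.png

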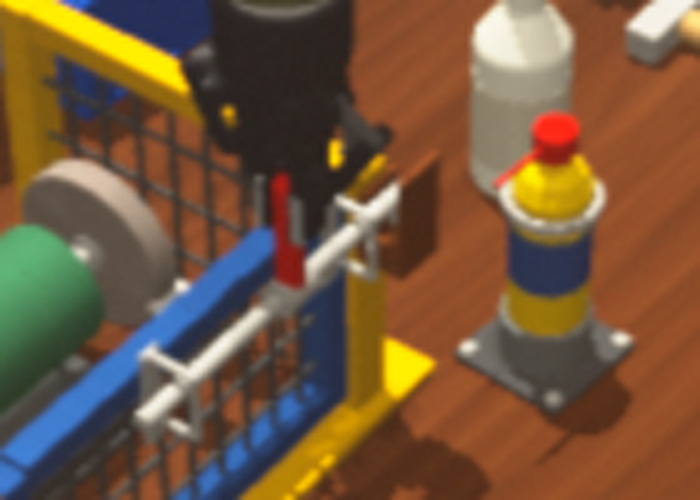

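Call:
play_rows(plan=[0,0,0,0.005,0,0,0.05,0,0,0,0.01,0,0,0.05,0,0,0,0.015,0,0,0.05,0,0,0,0.02,0,0,0.05,0,0,0,0.025,0,0,0.05,0,0,0,0.03,0,0,0.05,0,0,0,0.035,0,0,0.05,0,0,0,0.04,0,0,0.05,0,0,0,0.04,0,0,0.05,0,0,0,0.04,0,0,0.05])

```text
clock: 8.75
position: [0.5875, 0.0642, 0.2523]
ee_rot: [0.684, 0.729, 0.0, -0.0]
ft_force: [1.8, -3.2, -3.6]
grip_width: 0.195
grasp_force: 58.6
```

Call:
play_rows(plan=[0,0,1.6,0.001,-0.005,0,0.05,0,0,3.2,0.0021,-0.0099,0,0.05,0,0,4.8,0.0033,-0.0148,0,0.05,0,0,6.4,0.0047,-0.0197,0,0.05,0,0,8,0.0062,-0.0245,0,0.05,0,0,9.6,0.0078,-0.0293,0,0.05,0,0,11.2,0.0096,-0.034,0,0.05,0,0,12.8,0.0115,-0.0388,0,0.05,0,0,14.4,0.0136,-0.0434,0,0.05,0,0,16,0.0157,-0.048,0,0.05,0,0,17.6,0.018,-0.0525,0,0.05,0,0,19.2,0.0205,-0.057,0,0.05,0,0,19.2,0.0205,-0.057,0,0.05,0,0,19.2,0.0205,-0.057,0,0.05])

```text
clock: 10.5
position: [0.5293, 0.0808, 0.2523]
ee_rot: [0.796, 0.605, 0.0, -0.0]
ft_force: [0.8, -3.8, -2.6]
grip_width: 0.195
grasp_force: 58.9
```

Run:
```python
from h import *
np.set_printoptions(precision=4,suppress=True)
rel([0,0,0])
S=viewer.camera('side');T=viewer.camera('top')
a=cv2.resize(S[170:270,230:370],None,fx=3.5,fy=3.5,interpolation=cv2.INTER_CUBIC)
b=cv2.resize(T[180:310,190:400],None,fx=2.333,fy=2.333,interpolation=cv2.INTER_CUBIC)
c=np.zeros((a.shape[0]+b.shape[0],490,3),np.uint8);c[:a.shape[0]]=a[:,:490];c[a.shape[0]:,:b.shape[1]]=b[:,:490]
print(c.shape);cv2.imwrite('pics/z5.png',c[:600,:,::-1])
# expected gate edge positions on free-edge end if opening is theta
hx=np.array([.608,.2445]);y0=np.radians(3.2)
for th in (.30,.335,.37):
    a=y0-th;y=np.array([-np.sin(a),np.cos(a)]);x=np.array([np.cos(a),np.sin(a)])
    e=hx-.3*y; print(th,e,'side',proj('side',[*e,.2]),'top',proj('top',[*e,.2]))
```

```text
t 10.5 p [0.5293 0.0808 0.2523] yaw_y -15.533472853529796 F [ 0.7923 -3.8232 -2.6318] grip 0.19474679226554298 58.862775564193726
(653, 490, 3)
0.3 [ 0.5355 -0.0466] side [318.625  220.8849] top [337.2537 249.2803]
0.335 [ 0.5253 -0.0439] side [320.7782 222.9498] top [335.8343 253.4359]
0.37 [ 0.5153 -0.0408] side [322.8403 225.0787] top [334.2618 257.5519]
```

View pics/z5.png

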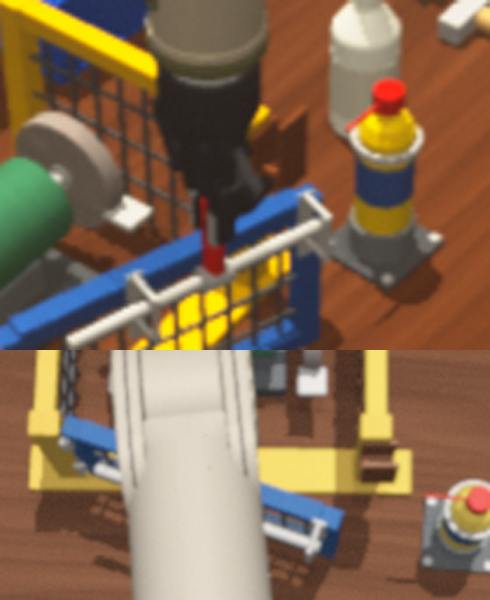

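The gate stands open with the handle gripped. The free-edge top corner is near side pixel (321,224) and top pixel (337,250), which fits about 0.335 rad. I'll let it settle and check again with the corners.

Call:
play_rows(plan=[0,0,0,0,0,0,0.05,0,0,0,0,0,0,0.05,0,0,0,0,0,0,0.05,0,0,0,0,0,0,0.05])

```text
clock: 11.1
position: [0.5293, 0.0808, 0.2523]
ee_rot: [0.796, 0.605, -0.0, -0.0]
ft_force: [1.4, -5.1, -3.2]
grip_width: 0.193
grasp_force: 58.9
```

Run:
```python
from h import *
np.set_printoptions(precision=4,suppress=True)
rel([0,0,0])
T=viewer.camera('top')
h=cv2.cvtColor(T,cv2.COLOR_RGB2HSV)[210:275,300:345]
k=((h[...,0]>100)&(h[...,0]<125)&(h[...,1]>150)&(h[...,2]>90)).astype(np.uint8)
# upper (inner) edge of the gate's top per column
c=np.array([(u+300,210+np.flatnonzero(k[:,u])[0]) for u in range(45) if k[:,u].any()]);print(c[::4].tolist(),c[-6:].tolist())
w=np.array([onz('top',p,.2)[:2] for p in c if p[0]<335]);s=np.polyfit(w[:,1],w[:,0],1)
print('gate world angle',-np.degrees(np.arctan(s[0])),'opening deg',3.2+np.degrees(np.arctan(s[0])))
hx=np.array([.608,.2445]);y0=np.radians(3.2)
for th in (.30,.335,.37):
    a=y0-th;y=np.array([-np.sin(a),np.cos(a)]);x=np.array([np.cos(a),np.sin(a)])
    e=hx-.3*y; print(th,*[proj(n,[*(e+g*x),.2]) for n in('side','top') for g in(.01,-.01)])
```

```text
t 11.1 p [0.5293 0.0808 0.2523] yaw_y -15.547364071296137 F [ 1.4202 -5.0868 -3.2385] grip 0.19255228902561897 58.87327551841736
[[305, 246], [334, 254]] [[305, 246], [314, 249], [332, 257], [333, 257], [334, 254]]
gate world angle -16.13357899009444 opening deg 19.333578990094438
0.3 [316.5387 218.9554] [320.7249 222.8269] [338.5303 245.3116] [335.9731 253.2609]
0.335 [318.7771 220.9592] [322.7927 224.9538] [337.257  249.5019] [334.4072 257.3814]
0.37 [320.9273 223.0282] [324.7665 227.1433] [335.8294 253.658 ] [332.6895 261.457 ]
```

The gate is open about 0.335 rad (19.3° measured in the top view, inner corner at (337,250) as expected), steady, and the bolt is drawn about 40 mm. I'm handing in.

```bash
python3 -c "
from workcell import manip
print(manip.hand_in())"
```

```text
the job is handed in; nothing more can be done
None
```

I pressed the oil cap fully down and it sprang back up. I then lifted the bolt over the keeper lip and drew it back about 40 mm. The gate is held open steadily at about 0.335 rad (free edge about 10 cm out) with the handle still gripped. The job is handed in; the hand-in returned no verdict.

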